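# Fit out the plating tank: anode in its guide, work rack on the bar

## Task

Fit out the empty plating tank: first lift the loose anode plate out of the grooved block and slide it down the vacant pair of guides on the robot's side of the tank until it is fully home; only then, so that the plate cannot knock the work, hang the double-sided rack astride the copper bar between the two brass collars. Lower both all the way rather than dropping them, and leave the beaker, the pliers and the charcoal block where they are.

Things in the scene. Friction and masses are not known exactly. Their poses are not given: they have to be found in the camera images.
- tank: White open plastic tank, fixed. Rim 208 (x) x 166 (y) mm, 105 mm high; inside 180 x 126 mm. Origin: centre of underside, on the table; x across the plates, y along the copper bar that crosses over the middle. Two pairs of grey guides stand on the end walls (y): the far pair, x = +75 mm, holds a fixed anode with a black grip (top at 162 mm); the pair on the robot's side, x = -75 mm, is vacant.
- guide_foot (a point): Where the middle of the loose anode's lower edge belongs: tank x = -75 mm, y = 0, 12 mm above the table, on the rests at the foot of the vacant guides. Their slots are 8 mm wide in x and the end walls 126 mm apart in y; the mouths flare from 8 mm at 84 mm height to about 20 mm at 98 mm height. Axes as the tank's.
- bar_mid (a point): Middle of the copper bar, on its axis, 115 mm above the table; bar top 5 mm higher. Two brass collars, 19 mm diameter, 8 mm wide, sit on the bar at y = +32 and -32 mm (inner faces 56 mm apart). Axes as the tank's: y along the bar.
- plate_block: Black grooved block, fixed, 162 (x) x 46 (y) x 33 mm high, origin at the centre of its underside; two grooves run along its x, 13 mm deep. The loose anode stands on edge in the groove at y = +7.75 mm, its lower edge 20 mm above the table.
- anode: Loose anode: flat steel plate 5 mm thick (x), 118 mm wide (y), 95 mm high, lower corners rounded 10 mm; a tab up from the middle of its top edge carries a black grip 10 mm thick (x), 44 mm wide (y), 110 to 150 mm above the lower edge. 0.35 kg. Origin: middle of the lower edge; z up the plate. Symmetric front to back.
- anode_foot (a point): Middle of the loose anode's lower edge (same as its body origin); axes as the anode's.
- rack: Steel work rack, 0.25 kg, standing like a small trestle: a 36 mm wide (y) inverted-U strap whose legs flare to two wire frames 103 mm wide (y), 60 mm apart over all (x) with the rings on them. Origin: centre of underside. Throat of the strap 15 mm wide (x), inner top at 80 mm, open downward. On top a black grip 12 mm thick (x), 44 mm wide (y), from 84 to 128 mm height. Symmetric front to back.
- saddle_top (a point): Centre of the inner top of the rack's throat, 80 mm above its underside: what rests on top of the bar. Axes as the rack's.
- beaker_by: Grey stained beaker, 90 mm diameter, 94 mm high, origin at the centre of its underside. Bystander.
- pliers_by: Flat-nose pliers with red grips, lying flat, 135 mm long (y), 48 mm wide, 12 mm high, origin under the middle. Bystander.
- block_by: Black charcoal block, 52 x 77 x 26 mm, origin at the centre of its underside. Bystander.
Mind the look-alikes: they are no part of the job. There is more than one size of the anode; the job needs the larger.

How it is judged:
By the outcome, as a careful person would: the job done as asked, in the order asked, and still so for the second after the job is handed in, with the robot touching nothing.
It also fails if it takes over 64 s, if anything falls off the work surface, if the arm or the gripper's body presses on something with over 40 N, if the wrist force passes 120 N, or if a joint passes its speed limit or range.

## Robot

A 6-joint arm with a two-finger parallel gripper is mounted at the origin on a cart in front of the work surface, level with it; the furniture and walls round the work are solid. World frame = base frame: x ahead of the robot, y to its left, z up, the work surface at z = 0. Lengths are in m, angles in degrees, forces in N, time in s.
With the tool pointing down it reaches from about 0.375 to 0.9 m from the base axis. Payload 3.1 kg.
Tool frame: the origin (TCP) lies at the very end of the fingers, on their centre line; the grasp point (between the pads) lies 19 mm behind it; z points along the fingers, y is the direction in which the jaws open and shut (so a half turn about z gives the same grasp; the last joint's range is limited). The gripper opens to 87 mm and grips with 3 to 60 N. Pads are 19 mm wide; open, the fingers measure 117 mm over their backs; the gripper's body (75 mm by 190 mm) begins 51 mm behind the grasp point.
Start: joints at [60.762, 30.224, 82.088, -0, 67.689, -10.227], TCP at [0.204, 0.591, 0.223] pointing down, gripper open.
Joint ranges: [-176.69, 176.69], [-43.24, 126.21], [12.49, 139.97], [-82, 262], [0, 151.66], [-163.58, 163.58]. Speed limits (degrees/s): [159.86, 159.86, 180, 180, 180, 180].

## Interface

Orientations are given as a 3x3 rotation matrix whose columns are the frame's x, y, z axes.
In Python, from rig import readout, capture, camera_model, bot, spot_in, regions_of gives the robot as it stands.
- The arm moves only by the tool send_rows, never from a script. Its argument "moves" is a list that holds one entry, the list of rows, each a list of 7 numbers: the turn, a rotation vector about the tool's x, y, z in degrees, then the shift along the tool's x, y, z in cm, then the opening, from -1 (shut) to 1 (fully open). A call has exactly 5 rows; each row shifts and turns the commanded pose from where the row before left it, along the tool's axes as they then stand; what a row does not reach is not made up. A row lasts 1/10 s, in which the tool goes at most 50 mm and 8.59 degrees, less where a joint would pass 70% of its speed; a pose out of reach is approached as far as the arm can. A call with a gripper value outside its range is refused whole. The fingers move at their own pace and stop on an object; the grip force is fixed at half the most. Time passes only in rows, so rows that do not move let the fingers close, or fill a call up. It gives the time, the measured TCP pose, the force and the opening at its end, in the units of the state.
- readout.read_state(): the state, without advancing time (a new reading comes with each control period).
- capture(name): name is "side" or "top" or "wrist"; returns the picture (384x512x3 uint8, blue, green, red); there is no depth.
- camera_model(name): a dict with "camera_matrix" (3x3 intrinsics, pixels), "pose" (4x4, takes a point from camera to world coordinates). Camera axes: x right, y up, looking along -z (the intrinsics and any distortion apply to the point x, -y, -z); pixel columns grow to the right and rows downward; lengths in m; the calibration is good to about 2 mm. A picture is of the moment at which its call begins: read the wrist's pose just before it. camera_model takes no time and is no camera call; for the wrist camera it gives the pose at the moment of the call.
- bot.hand_in(): hands the job in, once; it reports no verdict.
Trained networks look in the newest picture that a camera, given by its name, has taken for a name from the list of things; names that differ only in an ending like _2 or _b are one class to them, and where a whole thing is asked for, a point or a joint stands for the part that bears it (a point fixed in the world has none). Each returns a list of dicts, best first, with "p" (0 to 1); they miss things now and then, are a little off and sometimes report something else, mostly with a low value. They report only what shows in the picture. A call takes as long as a camera call. They do not tell look-alikes from the thing itself.
- spot_in(camera, thing): "location" ([x, y, z] in m, in world coordinates, good to about 4 mm: the middle of the surface that is visible of it).
- regions_of(camera, thing): "mask" (384x512 bool, what is visible of it).
The state is a dict: "time_s": time; "joint_positions": joint angles; "qvel": joint speeds; "tau": joint torques, N m; "position": TCP position; "tcp_rot": TCP orientation; "force": force on the tool from outside, world axes, zero at the start; "moment": the same for the moment, N m; "opening": opening from 0.0 (shut) to 1.0 (fully open).
Only numpy, scipy, OpenCV 4.12 (cv2) and the standard library are available. Lean on these libraries where they do the work, as an engineer would, in place of code of your own. Each camera call takes 0.05 s, during which the arm holds its last target. There are 200 camera calls.

## Working session

There is one attempt and no reset: what is moved stays moved. The work goes in short steps, Python scripts to look and compute and a tool call to move; the robot and the scene stay as the last step left them, time stands still between calls to the robot, and variables do not carry over. Pictures are saved under pics/ and viewed, about 8 in all and at most 12, crops included, and the job is handed in when it is done.

Besides the shell and the picture viewer there is one more tool, called after "Emit:" as a command line: name --argument value ..., lists and objects as JSON in quotes. send_rows: Moves the arm, as the interface text tells. Its arguments: {"type":"object","properties":{"moves":{"type":"array","items":{"type":"array","items":{"type":"array","items":{"type":"number"}}}}},"required":["moves"]}

```bash
mkdir -p pics; ls
python3 - <<'E'
from rig import *
import cv2,numpy as np
s=readout.read_state();print(s['time_s'],s['position'],s['tcp_rot'],s['opening'])
for c in['top','side']:
    im=capture(c);cv2.imwrite(f'pics/{c}0.png',im)
    m=camera_model(c);print(c,np.round(m['camera_matrix'],1).tolist(),np.round(m['pose'],3).tolist(),[k for k in m])
    for t in['tank','anode','rack','plate_block','beaker_by','pliers_by','block_by']:
        print(t,[(round(d['p'],2),np.round(d['location'],3).tolist()) for d in spot_in(c,t)][:4])
E
```

```text
pics
0.0 [0.20322156 0.59028101 0.22158009] [[-9.45453341e-01  3.25755990e-01 -1.00712526e-03]
 [ 3.25757373e-01  9.45451513e-01 -1.88963766e-03]
 [ 3.36627314e-04 -2.11464272e-03 -9.99997707e-01]] 1.001353667388686
top [[412.7, 0.0, 253.0], [0.0, 412.7, 192.0], [0.0, 0.0, 1.0]] [[-0.02, 0.992, -0.121, 0.414], [-1.0, -0.02, 0.003, -0.037], [0.001, 0.121, 0.993, 1.329], [0.0, 0.0, 0.0, 1.0]] ['camera_matrix', 'pose']
tank [(0.68, [0.572, 0.028, 0.069])]
anode [(0.86, [0.47, 0.272, 0.098]), (0.58, [0.551, -0.155, 0.061])]
rack [(0.64, [0.459, -0.257, 0.035])]
plate_block [(0.58, [0.468, 0.26, 0.022])]
beaker_by [(0.97, [0.647, 0.303, 0.046])]
pliers_by [(0.46, [0.658, -0.239, 0.013])]
block_by [(0.82, [0.675, -0.352, 0.026]), (0.6, [0.575, 0.031, 0.067])]
side [[365.9, 0.0, 267.8], [0.0, 365.9, 192.1], [0.0, 0.0, 1.0]] [[0.998, 0.019, -0.062, 0.503], [-0.065, 0.44, -0.896, -1.038], [0.01, 0.898, 0.441, 0.583], [0.0, 0.0, 0.0, 1.0]] ['camera_matrix', 'pose']
tank [(0.83, [0.572, -0.042, 0.073])]
anode [(0.8, [0.554, -0.163, 0.036]), (0.72, [0.468, 0.274, 0.084])]
rack [(0.58, [0.468, -0.27, 0.042]), (0.56, [0.422, 0.252, 0.022])]
plate_block [(0.55, [0.423, 0.253, 0.018])]
beaker_by [(0.9, [0.645, 0.27, 0.071])]
pliers_by [(0.76, [0.661, -0.247, 0.014])]
block_by [(0.7, [0.675, -0.371, 0.024])]
```

Run:
```python
import cv2
a=cv2.imread('pics/top0.png');b=cv2.imread('pics/side0.png')
cv2.imwrite('pics/top1.png',cv2.resize(a[60:330,90:450],None,fx=2.2,fy=2.2,interpolation=cv2.INTER_CUBIC))
cv2.imwrite('pics/side1.png',cv2.resize(b[0:384,80:480],None,fx=1.55,fy=1.55,interpolation=cv2.INTER_CUBIC))
```

```text
(no output)
```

View pics/top1.png

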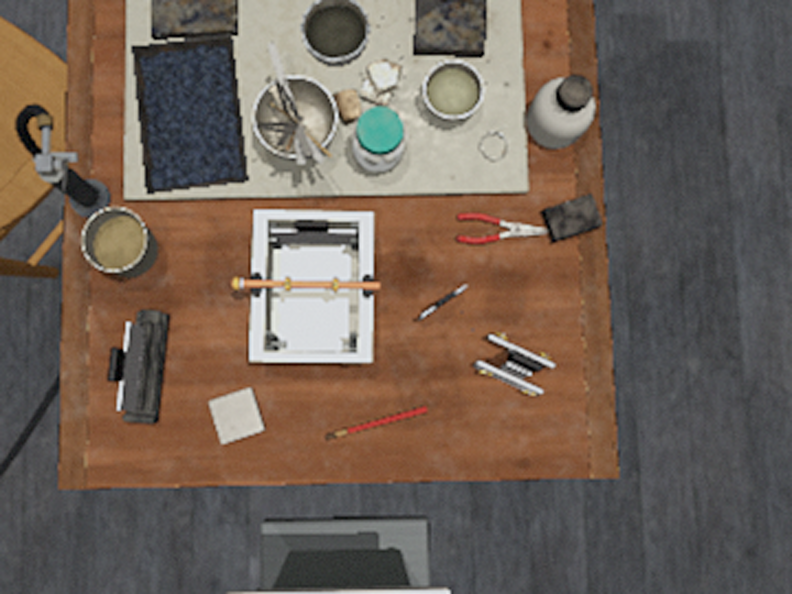

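View pics/side1.png

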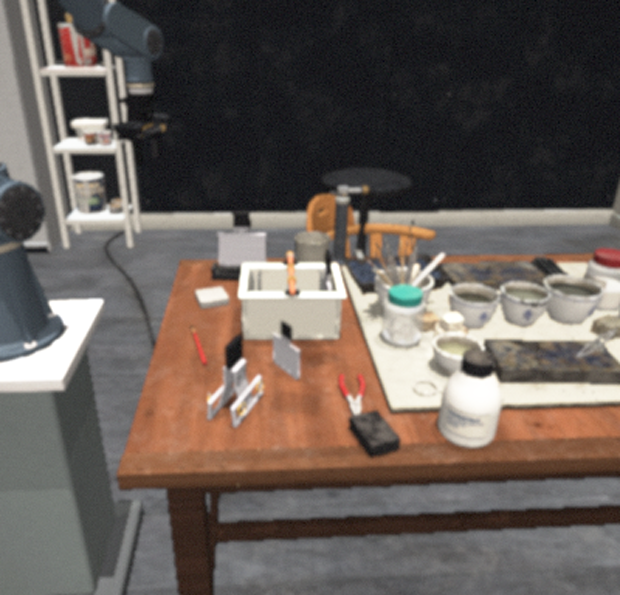

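The top picture (crop) shows: the larger anode in the black block at left, with its grip at (117,363). The tank with the copper bar is at (312,285), and the rack at (515,365). Candidates for "anode": the plate in the block (117,365), the free-standing small plate (440,300), and the fixed one in the tank (312,226). I choose the one in the block. Next is a close wrist look at it.

```bash
cat > h.py <<'E'
from rig import *
import cv2,numpy as np
from scipy.spatial.transform import Rotation as Ro
def proj(c,P,m=None):
    m=m or camera_model(c);T=np.linalg.inv(m['pose']);p=np.atleast_2d(P)@T[:3,:3].T+T[:3,3]
    p=p*[1,-1,-1];q=p@m['camera_matrix'].T;return q[:,:2]/q[:,2:]
def back(c,uv,z,m=None):
    m=m or camera_model(c);uv=np.atleast_2d(uv).astype(float)
    d=np.c_[uv,np.ones(len(uv))]@np.linalg.inv(m['camera_matrix']).T*[1,-1,-1]
    d=d@m['pose'][:3,:3].T;o=m['pose'][:3,3];return o+d*((z-o[2])/d[:,2])[:,None]
def Rd(yaw): # tool down, tool y axis (jaw) at yaw deg in world
    a=np.radians(yaw);y=np.array([np.cos(a),np.sin(a),0]);z=np.array([0,0,-1.]);return np.c_[np.cross(y,z),y,z]
def goto(xyz,yaw):
    "tool-axis shift (cm) and turn (deg) from measured pose to the target"
    s=readout.read_state();R=np.array(s['tcp_rot'])
    d=R.T@(np.array(xyz)-s['position'])*100
    t=Ro.from_matrix(R.T@Rd(yaw)).as_rotvec(degrees=True)
    print('t',round(s['time_s'],2),'pos',np.round(s['position'],4),'shift cm',np.round(d,2),'turn',np.round(t,2),'q',np.round(s['joint_positions'],0),'F',np.round(s['force'],1),'op',round(s['opening'],3))
E
python3 - <<'E'
from h import *
s=readout.read_state();m=camera_model('wrist');T=np.eye(4);T[:3,:3]=s['tcp_rot'];T[:3,3]=s['position']
print(np.round(np.linalg.inv(T)@m['pose'],3).tolist(),np.round(m['camera_matrix'],0).tolist())
for c in['anode','plate_block','tank','rack']:
    r=regions_of('top',c)
    for d in r[:2]:
        k=d['mask'];ys,xs=np.nonzero(k);box=cv2.minAreaRect(np.c_[xs,ys].astype(np.float32))
        print(c,round(d['p'],2),k.sum(),np.round(box[0],1),np.round(box[1],1),round(box[2],1))
        z={'anode':.12,'plate_block':.033,'tank':.105,'rack':.05}[c]
        print(np.round(back('top',cv2.boxPoints(box),z)[:,:2],3).tolist())
goto([.40,.26,.30],75)
E
```

```text
[[-0.001, 0.954, 0.3, 0.084], [1.0, 0.001, -0.002, 0.001], [-0.002, 0.3, -0.954, -0.163], [0.0, 0.0, 0.0, 1.0]] [[292.0, 0.0, 255.0], [0.0, 292.0, 188.0], [0.0, 0.0, 1.0]]
anode 0.91 482 [145.7 226.7] [15.5 40.4] 7.1
[[0.41, 0.304], [0.527, 0.291], [0.521, 0.245], [0.404, 0.259]]
plate_block 0.73 552 [156.2 227.2] [15.1 50.9] 7.1
[[0.392, 0.297], [0.55, 0.279], [0.543, 0.231], [0.386, 0.25]]
tank 0.83 3783 [228.  189.9] [64.  68.7] 1.6
[[0.473, 0.133], [0.68, 0.126], [0.671, -0.067], [0.464, -0.057]]
rack 0.6 410 [323.4 225.9] [32.2 19.7] 25.5
[[0.455, -0.198], [0.509, -0.227], [0.465, -0.315], [0.411, -0.286]]
t 1.0 pos [0.2036 0.5909 0.2226] shift cm [-29.35 -24.89  -7.74] turn [ 0.    0.   -4.01] q [ 61.  30.  82.   0.  68. -10.] F [-0.   0.1  0.5] op 1.004
```

Run:
```python
from h import *
goto([.468,.272,.30],83.5)
```

```text
t 1.0 pos [0.2036 0.5909 0.2226] shift cm [-35.39 -21.54  -7.74] turn [  0.     0.   -12.51] q [ 61.  30.  82.   0.  68. -10.] F [-0.   0.1  0.5] op 1.004
```

Emit:
send_rows --moves '[[[0, 0, 0, -3.9, -2.4, -0.9, 1], [0, 0, 0, -3.9, -2.4, -0.9, 1], [0, 0, 0, -3.9, -2.4, -0.9, 1], [0, 0, 0, -3.9, -2.4, -0.9, 1], [0, 0, 0, -3.9, -2.4, -0.9, 1]]]'

```text
time_s: 1.5
position: [0.3497, 0.4125, 0.2681]
tcp_rot: [[-0.946, 0.325, 0.0], [0.325, 0.946, 0.0], [-0.0, 0.0, -1.0]]
force: [0.4, 0.1, -0.2]
opening: 1.0
```

Emit:
send_rows --moves '[[[0, 0, 0, -3.9, -2.4, -0.9, 1], [0, 0, 0, -3.9, -2.4, -0.9, 1], [0, 0, 0, -3.9, -2.4, -0.9, 1], [0, 0, 0, -3.9, -2.4, -0.9, 1], [0, 0, -8.5, 0, 0, 0, 1]]]'

```text
time_s: 2.0
position: [0.47, 0.2685, 0.3052]
tcp_rot: [[-0.983, 0.185, 0.006], [0.185, 0.983, -0.001], [-0.006, 0.0, -1.0]]
force: [-0.3, 0.1, -0.3]
opening: 0.999
```

Run:
```python
from h import *
goto([.468,.272,.30],83.5)
```

```text
t 2.0 pos [0.47   0.2685 0.3052] shift cm [0.27 0.31 0.51] turn [ 0.02  0.34 -4.17] q [ 18.  18.  88.  -0.  73. -61.] F [-0.3  0.1 -0.3] op 0.999
```

Emit:
send_rows --moves '[[[0, 0, -4, 0, 0, 0, 1], [0, 0, 0, 0, 0, 0, 1], [0, 0, 0, 0, 0, 0, 1], [0, 0, 0, 0, 0, 0, 1], [0, 0, 0, 0, 0, 0, 1]]]'

```text
time_s: 2.5
position: [0.4648, 0.2727, 0.3035]
tcp_rot: [[-0.994, 0.113, -0.0], [0.113, 0.994, -0.0], [0.0, -0.0, -1.0]]
force: [0.2, 0.1, -0.7]
opening: 0.998
```

Run:
```python
from h import *
im=capture('wrist');cv2.imwrite('pics/w0.png',im)
goto([.468,.272,.30],83.5)
for t in ['anode','plate_block']:
    print(t,[(round(d['p'],2),np.round(d['location'],3).tolist()) for d in spot_in('wrist',t)][:3])
# model overlay
a=np.radians(-6.5);X=np.array([np.cos(a),np.sin(a),0]);Y=np.array([-X[1],X[0],0]);C=np.array([.469,.272,0])
for y,w,z,col in [(.005,.022,.170,(0,0,255)),(.0025,.059,.115,(0,255,0))]:
    P=np.array([C+X*sx*w+Y*sy*y+[0,0,z] for sx,sy in[(-1,-1),(1,-1),(1,1),(-1,1)]])
    cv2.polylines(im,[np.round(proj('wrist',P)*8).astype(int)],True,col,1,cv2.LINE_AA,3)
B=C-Y*.00775
P=np.array([B+X*sx*.081+Y*sy*.023+[0,0,.033] for sx,sy in[(-1,-1),(1,-1),(1,1),(-1,1)]])
cv2.polylines(im,[np.round(proj('wrist',P)*8).astype(int)],True,(255,0,0),1,cv2.LINE_AA,3)
cv2.imwrite('pics/w0o.png',cv2.resize(im[:,60:450],None,fx=1.55,fy=1.55))
```

```text
t 2.55 pos [0.4648 0.2727 0.3035] shift cm [-0.33 -0.03  0.35] turn [-0.   -0.    0.01] q [ 19.  18.  88.  -0.  73. -65.] F [0.6 0.6 0.1] op 1.004
anode [(0.83, [0.456, 0.275, 0.171]), (0.69, [0.545, -0.137, 0.038])]
plate_block [(0.83, [0.464, 0.265, 0.027]), (0.51, [0.523, 0.012, 0.056])]
```

View pics/w0o.png

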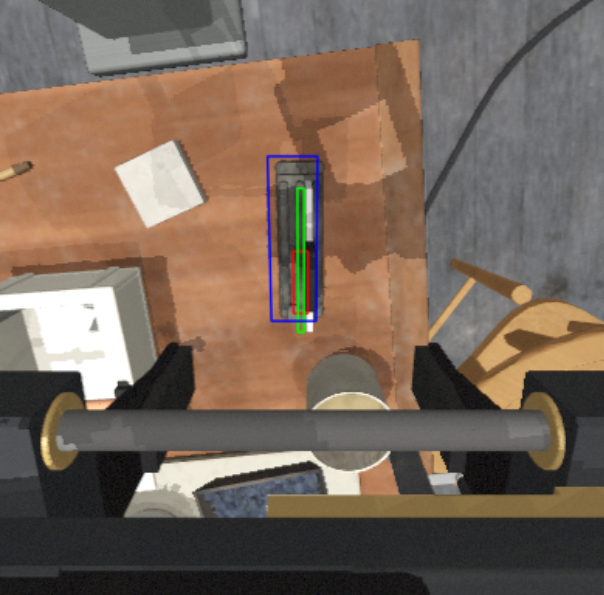

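The blue/green/red model overlay sits about 4 px left of the block (275–323 px), plate (308) and grip (311) in the crop, i.e. they lie about 5 mm further to +y. I'll refine this numerically.

Run:
```python
from h import *
im=cv2.imread('pics/w0.png');r=capture('wrist')
for t in ['anode','plate_block']:
    k=regions_of('wrist',t)[0]['mask']
    ys,xs=np.nonzero(k);print(t,k.sum(),xs.min(),xs.max(),ys.min(),ys.max())
    for z in ([.033] if t!='anode' else [.115,.17]):
        b=cv2.minAreaRect(np.c_[xs,ys].astype(np.float32));print(z,np.round(b[0],1),np.round(back('wrist',cv2.boxPoints(b),z)[:,:2],4).tolist())
g=cv2.cvtColor(im,cv2.COLOR_BGR2GRAY)
for y in range(100,218,6): print(y,g[y,230:275].tolist())
```

```text
anode 481 256 264 118 212
0.115 [260. 165.] [[0.4074, 0.2819], [0.4085, 0.2912], [0.5269, 0.2788], [0.5257, 0.2685]]
0.17 [260. 165.] [[0.4035, 0.2821], [0.4044, 0.29], [0.5043, 0.2795], [0.5033, 0.2708]]
plate_block 2395 238 268 103 207
0.033 [253. 155.] [[0.3896, 0.2584], [0.3945, 0.3009], [0.5528, 0.2849], [0.5473, 0.2375]]
100 [119, 123, 122, 120, 121, 124, 126, 125, 124, 123, 125, 127, 127, 129, 127, 125, 131, 139, 132, 122, 121, 121, 113, 83, 81, 82, 79, 86, 83, 82, 83, 84, 80, 83, 83, 81, 81, 82, 82, 85, 98, 125, 124, 124, 125]
106 [124, 126, 124, 125, 125, 122, 120, 102, 87, 100, 101, 107, 113, 112, 116, 117, 121, 116, 118, 117, 110, 82, 80, 80, 74, 81, 76, 71, 78, 77, 80, 79, 77, 82, 79, 81, 79, 71, 61, 69, 87, 84, 83, 99, 129]
112 [133, 133, 132, 128, 136, 135, 131, 116, 72, 76, 63, 59, 52, 56, 53, 54, 60, 59, 61, 55, 57, 58, 53, 49, 47, 44, 37, 44, 41, 52, 53, 54, 52, 50, 50, 50, 48, 50, 60, 95, 91, 92, 88, 94, 93]
118 [130, 130, 129, 127, 130, 126, 128, 119, 87, 89, 91, 117, 114, 115, 99, 85, 123, 121, 118, 114, 95, 90, 104, 102, 95, 66, 80, 125, 133, 135, 129, 44, 40, 50
[... 2644 characters left out ...]
, 130, 130, 131]
202 [134, 137, 140, 138, 135, 135, 132, 127, 129, 120, 98, 93, 118, 120, 113, 94, 134, 137, 136, 134, 136, 135, 131, 124, 120, 117, 110, 158, 232, 255, 255, 235, 83, 92, 127, 123, 121, 100, 91, 117, 123, 123, 122, 123, 126]
208 [128, 127, 125, 122, 119, 116, 117, 116, 120, 120, 115, 114, 113, 109, 110, 111, 109, 115, 119, 123, 124, 121, 121, 120, 120, 122, 121, 164, 237, 255, 255, 242, 120, 119, 119, 117, 117, 114, 117, 114, 115, 116, 117, 118, 115]
214 [126, 122, 122, 118, 119, 118, 115, 117, 117, 114, 115, 114, 112, 107, 112, 111, 109, 107, 112, 116, 117, 119, 118, 120, 117, 121, 123, 125, 135, 146, 149, 143, 122, 122, 116, 118, 119, 121, 121, 121, 117, 124, 117, 120, 120]
```

Run:
```python
from h import *
m=camera_model('wrist')
print('plate ends',np.round(back('wrist',[[259.3,117.5],[259.5,212.8]],.115,m),4))
print('grip top',np.round(back('wrist',[[256,157.5],[264,157.5],[256,200],[264,200]],.17,m),4))
print('block z33',np.round(back('wrist',[[238,130],[269,130],[239.5,196],[269,196]],.033,m),4))
print(readout.read_state()['position'])
```

```text
plate ends [[0.4073 0.2858 0.115 ]
 [0.5273 0.2728 0.115 ]]
grip top [[0.4431 0.2776 0.17  ]
 [0.444  0.2858 0.17  ]
 [0.4894 0.2723 0.17  ]
 [0.4904 0.2809 0.17  ]]
block z33 [[0.4274 0.2534 0.033 ]
 [0.4325 0.2986 0.033 ]
 [0.5292 0.2423 0.033 ]
 [0.5345 0.2884 0.033 ]]
[0.46498412 0.27247911 0.30354716]
```

Emit:
send_rows --moves '[[[0, 0, 0, -0.1, 0.7, 2, 1], [0, 0, 0, 0, 0, 4, 1], [0, 0, 0, 0, 0, 3, 1], [0, 0, 0, 0, 0, 1, 1], [0, 0, 0, 0, 0, 0, 1]]]'

```text
time_s: 3.3
position: [0.466, 0.2789, 0.2023]
tcp_rot: [[-0.994, 0.113, -0.003], [0.113, 0.994, -0.001], [0.003, -0.002, -1.0]]
force: [0.1, -0.7, -0.3]
opening: 0.998
```

Run:
```python
from h import *
im=capture('wrist');cv2.imwrite('pics/w1.png',im)
goto([.467,.279,.132],83.7)
C=np.array([.467,.279])
g=cv2.cvtColor(im,cv2.COLOR_BGR2GRAY)
print(np.round(proj('wrist',[[.467,.279,.17],[.409,.2853,.115],[.525,.2727,.115]]),1))
s=readout.read_state();R=np.array(s['tcp_rot']);print(np.round(proj('wrist',s['position']+R@np.array([[0,0,-.019],[0,.043,-.019],[0,-.043,-.019],[0,0,0.034]]).T.T[0]),1))
cv2.imwrite('pics/w1c.png',cv2.resize(im[60:384,130:400],None,fx=1.8,fy=1.8))
```

```text
t 3.35 pos [0.4672 0.2793 0.2037] shift cm [ 0.02 -0.03  7.17] turn [-0.   -0.   -0.21] q [ 19.  25.  95.  -0.  60. -64.] F [-0.2 -0.6  0.7] op 1.0
[[252.6 215.1]
 [252.4 126.3]
 [253.5 248.7]]
[[252.5 252.4]]
```

View pics/w1c.png

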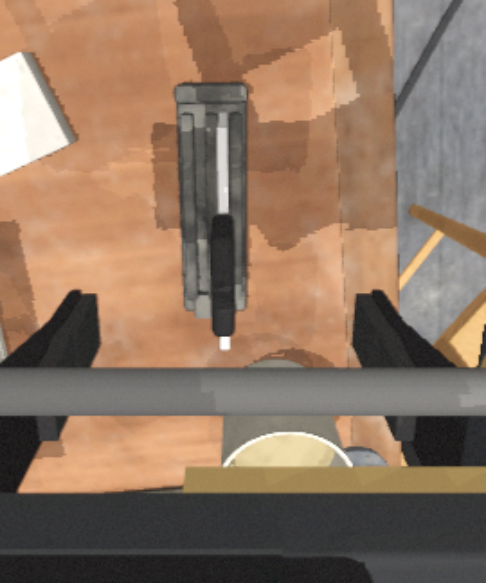

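The picture shows the grip at crop (222,275), midway between the open fingers (97 and 355) and aligned with the jaws. It is the larger plate, in the block. Going down to grasp it.

Emit:
send_rows --moves '[[[0, 0, 0, 0, 0, 3, 1], [0, 0, 0, 0, 0, 2.5, 1], [0, 0, 0, 0, 0, 1.5, 1], [0, 0, 0, 0, 0, 0, 1], [0, 0, 0, 0, 0, 0, 0.3]]]'

```text
time_s: 3.85
position: [0.4682, 0.2797, 0.1351]
tcp_rot: [[-0.994, 0.113, 0.003], [0.113, 0.994, 0.001], [-0.003, 0.001, -1.0]]
force: [0.1, -0.1, -0.2]
opening: 0.967
```

Emit:
send_rows --moves '[[[0, 0, 0, 0, 0, 0, 0], [0, 0, 0, 0, 0, 0, -1], [0, 0, 0, 0, 0, 0, -1], [0, 0, 0, 0, 0, 0, -1], [0, 0, 0, 0, 0, 0, -1]]]'

```text
time_s: 4.35
position: [0.4669, 0.2792, 0.1337]
tcp_rot: [[-0.994, 0.113, 0.0], [0.113, 0.994, 0.0], [-0.0, 0.0, -1.0]]
force: [0.1, 0.1, -0.2]
opening: 0.543
```

Emit:
send_rows --moves '[[[0, 0, 0, 0, 0, 0, -1], [0, 0, 0, 0, 0, 0, -1], [0, 0, 0, 0, 0, 0, -1], [0, 0, 0, 0, 0, 0, -1], [0, 0, 0, 0, 0, 0, -1]]]'

```text
time_s: 4.85
position: [0.4667, 0.2789, 0.1335]
tcp_rot: [[-0.994, 0.113, -0.0], [0.113, 0.994, -0.001], [0.0, -0.001, -1.0]]
force: [0.4, -1.5, 0.3]
opening: 0.111
```

Emit:
send_rows --moves '[[[0, 0, 0, 0, 0, 0, -1], [0, 0, 0, 0, 0, 0, -1], [0, 0, 0, 0, 0, 0, -1], [0, 0, 0, 0, 0, 0, -1], [0, 0, 0, 0, 0, 0, -1]]]'

```text
time_s: 5.35
position: [0.4668, 0.279, 0.1335]
tcp_rot: [[-0.994, 0.113, -0.0], [0.113, 0.994, -0.0], [0.0, -0.0, -1.0]]
force: [-0.2, -1.5, 0.2]
opening: 0.112
```

Emit:
send_rows --moves '[[[0, 0, 0, 0, 0, -1, -1], [0, 0, 0, 0, 0, -3, -1], [0, 0, 0, 0, 0, -4.5, -1], [0, 0, 0, 0, 0, -4.5, -1], [0, 0, 0, 0, 0, -3, -1]]]'

```text
time_s: 5.85
position: [0.4674, 0.2801, 0.2972]
tcp_rot: [[-0.994, 0.114, 0.004], [0.114, 0.994, 0.003], [-0.004, 0.003, -1.0]]
force: [0.3, 0.1, -3.9]
opening: 0.112
```

Run:
```python
from h import *
im=cv2.imread('pics/top0.png').astype(int);m=camera_model('top')
b,g,r=im[...,0],im[...,1],im[...,2]
w=((im.min(2)>195)&(im.max(2)-im.min(2)<25)).astype(np.uint8);w[:, :190]=0;w[:,275:]=0;w[:140]=0;w[240:]=0
ys,xs=np.nonzero(w);box=cv2.minAreaRect(np.c_[xs,ys].astype(np.float32));print(box)
P=back('top',cv2.boxPoints(box),.105,m);print(np.round(P[:,:2],4).tolist(),'center',P.mean(0)[:2],np.linalg.norm(P[0]-P[1]),np.linalg.norm(P[1]-P[2]))
o=((r-b>70)&(r>190)).astype(np.uint8);o[:,:190]=0;o[:,275:]=0;o[:175]=0;o[200:]=0
ys,xs=np.nonzero(o);l=cv2.fitLine(np.c_[xs,ys].astype(np.float32),cv2.DIST_HUBER,0,.01,.01).ravel();print(len(xs),xs.min(),xs.max(),l)
e=np.array([[u,l[3]+(u-l[2])*l[1]/l[0]] for u in(xs.min(),xs.max())]);Q=back('top',e,.116,m);print(Q, np.degrees(np.arctan2(*(Q[0]-Q[1])[1::-1])))
```

```text
((228.73904418945312, 197.54588317871094), (60.36602020263672, 85.20085144042969), 2.12109637260437)
[[0.4268, 0.127], [0.6824, 0.1165], [0.6719, -0.0657], [0.4167, -0.0507]] center [0.54941409 0.03178015] 0.25581466984046536 0.18248984837841561
142 196 262 [9.9987954e-01 1.5520511e-02 2.3037405e+02 1.8872156e+02]
[[ 0.5764393   0.12792367  0.116     ]
 [ 0.56948953 -0.06769814  0.116     ]] 87.96533370689589
```

Emit:
send_rows --moves '[[[0, 0, 0, -1, -4, 0, -1], [0, 0, 0, -1, -4, 0, -1], [0, 0, 0, -1, -4, 0, -1], [0, 0, 0, -1, -4, 0, -1], [0, 0, 0, -1, -4, 0, -1]]]'

```text
time_s: 6.35
position: [0.4934, 0.0739, 0.2939]
tcp_rot: [[-0.994, 0.113, 0.0], [0.113, 0.994, 0.001], [-0.0, 0.001, -1.0]]
force: [1.3, -0.1, -3.3]
opening: 0.115
```

Emit:
send_rows --moves '[[[0, 0, 0, -0.9, -4.1, 0, -1], [0, 0, 8.5, 0, 0, 0, -1], [0, 0, 8.5, 0, 0, 0, -1], [0, 0, 8.5, 0, 0, 0, -1], [0, 0, 8.5, 0, 0, 0, -1]]]'

```text
time_s: 6.85
position: [0.4977, 0.0334, 0.2937]
tcp_rot: [[-0.756, 0.655, -0.0], [0.655, 0.756, 0.001], [0.001, 0.001, -1.0]]
force: [-0.6, 0.4, -3.0]
opening: 0.114
```

Emit:
send_rows --moves '[[[0, 0, 8.5, 0, 0, 0, -1], [0, 0, 8.5, 0, 0, 0, -1], [0, 0, 8.5, 0, 0, 0, -1], [0, 0, 8.5, 0, 0, 0, -1], [0, 0, 8.5, 0, 0, 0, -1]]]'

```text
time_s: 7.35
position: [0.4977, 0.0337, 0.2937]
tcp_rot: [[-0.115, 0.993, -0.0], [0.993, 0.115, 0.001], [0.001, -0.0, -1.0]]
force: [-0.0, 0.4, -2.3]
opening: 0.115
```

Emit:
send_rows --moves '[[[0, 0, 8.5, 0, 0, 0, -1], [0, 0, 0, 0, 0, 0, -1], [0, 0, 0, 0, 0, 0, -1], [0, 0, 0, 0, 0, 0, -1], [0, 0, 0, 0, 0, 0, -1]]]'

```text
time_s: 7.85
position: [0.4981, 0.0331, 0.2936]
tcp_rot: [[0.025, 1.0, 0.0], [1.0, -0.025, 0.0], [0.0, 0.0, -1.0]]
force: [-0.7, -0.8, -3.2]
opening: 0.113
```

Run:
```python
from h import *
im=capture('wrist');cv2.imwrite('pics/w2.png',im)
goto([.498,.0336,.28],-2)
cv2.imwrite('pics/w2c.png',cv2.resize(im[:,100:450],None,fx=1.55,fy=1.55,interpolation=cv2.INTER_CUBIC))
```

```text
t 7.9 pos [0.4981 0.0331 0.2936] shift cm [ 0.04 -0.01  1.36] turn [-0.   -0.01  0.55] q [-9. 16. 94.  0. 70. -8.] F [-0.2  0.4 -3.3] op 0.115
```

View pics/w2c.png

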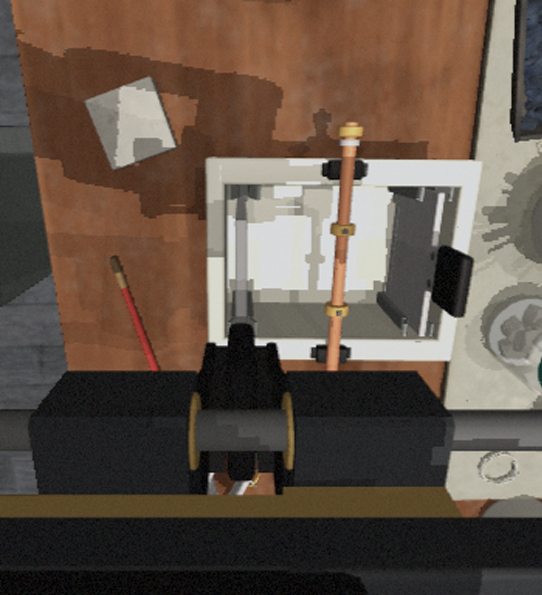

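The picture shows the plate edge-on at crop x≈240 over the vacant guides. The rim corners are about (207,160), (481,163), (450,359), (210,358), the bar is at x≈340 with collars at (343,230) and (336,311), and the fixed anode grip is at (453,280). Fitting the tank pose from these.

Run:
```python
from h import *
from scipy.optimize import least_squares
m=camera_model('wrist')
f=lambda x,y:[100+x/1.55,y/1.55]
uv=np.array([f(207,160),f(481,163),f(450,359),f(210,358),f(343,229.5),f(336.5,310.5)])
M=np.array([[-.104,.083,.105],[.104,.083,.105],[.104,-.083,.105],[-.104,-.083,.105],[0,.032,.118],[0,-.032,.118]])
def tr(p):
    a=np.radians(p[2]);R=np.array([[np.cos(a),-np.sin(a),0],[np.sin(a),np.cos(a),0],[0,0,1]]);return M@R.T+[p[0],p[1],0]
s=least_squares(lambda p:(proj('wrist',tr(p),m)-uv).ravel(),[.573,.031,-2]);print(s.x,np.round(s.fun.reshape(-1,2),1).tolist())
s2=least_squares(lambda p:(proj('wrist',tr(p)+[0,0,p[3]],m)-uv).ravel(),[.573,.031,-2,0]);print(s2.x,np.round(s2.fun.reshape(-1,2),1).tolist())
im=cv2.imread('pics/w2.png');big=cv2.resize(im[90:240,215:300],None,fx=4,fy=4,interpolation=cv2.INTER_CUBIC)
p=s.x;M=np.array([[-.079,.063,.098],[-.071,.063,.098],[-.085,.063,.098],[-.065,.063,.098],[-.075,.063,.098],[-.104,.083,.105]])
for q in proj('wrist',tr(p),m): cv2.circle(big,tuple(np.round((q-[215,90]+.5)*4).astype(int).tolist()),2,(0,0,255),-1)
cv2.imwrite('pics/w2z.png',big)
```

```text
[ 0.5745811   0.02510972 -1.90974662] [[-1.2, -1.0], [1.5, -1.6], [0.5, 1.9], [-1.1, 1.5], [-0.0, 0.5], [0.3, -0.1]]
[ 0.5758279   0.02392605 -1.89665081 -0.0058207 ] [[0.2, -0.1], [-0.1, -0.7], [-0.5, 0.7], [0.1, 0.4], [-0.1, 0.7], [0.3, -0.9]]
```

View pics/w2z.png

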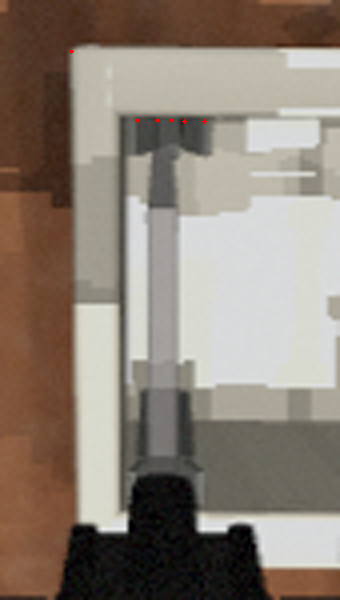

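Run:
```python
from h import *
m=camera_model('wrist')
print('end bottom z.19,.18', back('wrist',[[256.2,127.5]],.19,m),back('wrist',[[256.2,127.5]],.18,m))
print('end top z.275', back('wrist',[[255.8,142]],.2745,m))
print('wall', back('wrist',[[258,118.75]],.098,m),back('wrist',[[258,118.75]],.105,m))
# top cam: rim via bright columns
im=cv2.imread('pics/top0.png').astype(int);mt=camera_model('top')
for r in (160,170,200): print(r,im[r,190:212].min(1).tolist(),im[r,250:272].min(1).tolist())
for t in('tank',):
  print([(round(d['p'],2),np.round(d['location'],3).tolist()) for d in spot_in('wrist',t)])
```

```text
end bottom z.19,.18 [[0.50025873 0.09056582 0.19      ]] [[0.50026354 0.08955715 0.18      ]]
end top z.275 [[0.4997464 0.0901885 0.2745   ]]
wall [[0.50271996 0.09156355 0.098     ]] [[0.50266944 0.09206911 0.105     ]]
160 [64, 64, 63, 68, 65, 65, 70, 70, 68, 70, 67, 68, 65, 58, 61, 198, 222, 216, 217, 218, 224, 185] [188, 185, 180, 203, 219, 217, 217, 218, 222, 201, 82, 56, 62, 66, 65, 70, 69, 67, 68, 65, 64, 66]
170 [50, 48, 52, 47, 55, 60, 60, 54, 56, 58, 59, 56, 57, 43, 129, 210, 220, 219, 217, 218, 227, 190] [76, 71, 44, 194, 227, 218, 218, 219, 224, 192, 58, 51, 56, 70, 66, 60, 62, 62, 59, 59, 58, 55]
200 [79, 81, 73, 72, 69, 72, 74, 69, 68, 63, 70, 72, 69, 91, 198, 223, 217, 216, 218, 226, 187, 62] [145, 148, 153, 207, 220, 215, 217, 217, 224, 189, 31, 53, 60, 58, 58, 53, 54, 58, 58, 66, 60, 61]
[(0.85, [0.584, 0.026, 0.086]), (0.19, [0.485, -0.246, 0.036])]
```

Emit:
send_rows --moves '[[[0, 0, 0.45, -0.33, 0.18, 1, -1], [0, 0, 0, 0, 0, 2, -1], [0, 0, 0, 0, 0, 2.5, -1], [0, 0, 0, 0, 0, 0.8, -1], [0, 0, 0, 0, 0, 0, -1]]]'

```text
time_s: 8.45
position: [0.4988, 0.0297, 0.229]
tcp_rot: [[0.034, 0.999, -0.004], [0.999, -0.034, 0.001], [0.0, -0.004, -1.0]]
force: [-0.2, -0.4, -3.4]
opening: 0.114
```

Run:
```python
from h import *
im=capture('wrist');cv2.imwrite('pics/w3.png',im)
goto([.4999,.0298,.2255],-1.9)
cv2.imwrite('pics/w3c.png',cv2.resize(im[60:240,190:330],None,fx=3.3,fy=3.3,interpolation=cv2.INTER_CUBIC))
```

```text
t 8.5 pos [0.4998 0.0296 0.2301] shift cm [0.02 0.01 0.46] turn [-0.07 -0.01 -0.07] q [-9. 20. 99. -0. 61. -7.] F [-0.1  0.3 -2.6] op 0.112
```

View pics/w3c.png

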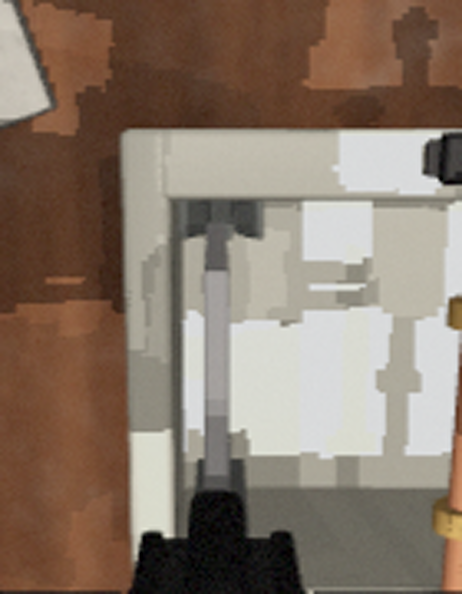

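Run:
```python
from h import *
m=camera_model('wrist');f=lambda x,y:[190+x/3.3,60+y/3.3]
print('end bot',back('wrist',[f(217,226)],.124,m),'top',back('wrist',[f(217,271)],.2115,m))
print('wall',back('wrist',[f(221,200)],.105,m),'guide edges',back('wrist',[f(180,215),f(262,215)],.098,m))
print('rim corner',back('wrist',[f(121,130)],.105,m),'plate top -y',back('wrist',[f(216,470)],.2115,m))
g=cv2.cvtColor(cv2.imread('pics/w3.png'),cv2.COLOR_BGR2GRAY)
for y in range(119,148,3): print(y,g[y,240:274].tolist())
print([g[y,256] for y in range(112,150)])
```

```text
end bot [[0.50192208 0.08588341 0.124     ]] top [[0.50191144 0.08662596 0.2115    ]]
wall [[0.50328986 0.09136282 0.105     ]] guide edges [[0.49081055 0.08682823 0.098     ]
 [0.51550087 0.08597081 0.098     ]]
rim corner [[0.47528083 0.11197161 0.105     ]] plate top -y [[0.50033881 0.0466616  0.2115    ]]
119 [147, 147, 150, 149, 147, 148, 149, 150, 151, 150, 151, 151, 152, 149, 151, 150, 149, 149, 153, 150, 151, 150, 150, 151, 152, 150, 153, 151, 153, 152, 151, 153, 152, 153]
122 [158, 123, 83, 81, 94, 104, 92, 73, 70, 73, 71, 73, 66, 61, 80, 82, 79, 81, 81, 78, 60, 66, 68, 70, 71, 71, 72, 84, 109, 108, 130, 141, 139, 141]
125 [156, 127, 87, 85, 90, 103, 97, 73, 73, 71, 71, 70, 69, 57, 81, 78, 82, 80, 79, 75, 66, 74, 69, 70, 71, 74, 70, 81, 106, 121, 158, 170, 172, 172]
128 [158, 122, 88, 84, 94, 100, 82, 64, 60, 61, 64, 60, 77, 97, 94, 94, 96, 97, 102, 106, 98, 75, 57, 65, 63, 62, 69, 84, 103, 116, 158, 171, 172, 172]
131 [157, 124, 89, 82, 82, 88, 85, 57, 67, 93, 114, 112, 113, 90, 93, 93, 97, 95, 100, 108, 132, 164, 142, 132, 78, 58, 62, 75, 96, 121, 169, 186, 187, 186]
134 [
[... 687 characters left out ...]
0, 92, 133, 169, 169, 169, 169, 164, 143, 149, 162, 161, 160, 161, 161, 154, 151, 168, 171, 170, 170, 170, 175, 185, 186, 184, 186, 185, 186, 185, 186]
[np.uint8(185), np.uint8(183), np.uint8(183), np.uint8(182), np.uint8(183), np.uint8(182), np.uint8(178), np.uint8(149), np.uint8(96), np.uint8(82), np.uint8(79), np.uint8(75), np.uint8(79), np.uint8(82), np.uint8(77), np.uint8(87), np.uint8(96), np.uint8(93), np.uint8(93), np.uint8(97), np.uint8(95), np.uint8(94), np.uint8(95), np.uint8(97), np.uint8(92), np.uint8(93), np.uint8(93), np.uint8(95), np.uint8(93), np.uint8(87), np.uint8(149), np.uint8(161), np.uint8(161), np.uint8(162), np.uint8(161), np.uint8(161), np.uint8(162), np.uint8(161)]
```

Emit:
send_rows --moves '[[[0, 0, 0, 0.1, 0.15, 0, -1], [0, 0, 0, 0, 0, 1, -1], [0, 0, 0, 0, 0, 1, -1], [0, 0, 0, 0, 0, 0.8, -1], [0, 0, 0, 0, 0, 0, -1]]]'

```text
time_s: 9.0
position: [0.5001, 0.0308, 0.201]
tcp_rot: [[0.034, 0.999, -0.004], [0.999, -0.034, 0.001], [0.0, -0.004, -1.0]]
force: [-0.4, 0.1, -3.5]
opening: 0.114
```

Run:
```python
from h import *
im=capture('wrist');cv2.imwrite('pics/w4.png',im)
goto([.5013,.0306,.20],-1.9)
print(readout.read_state()['moment'])
g=cv2.cvtColor(im,cv2.COLOR_BGR2GRAY)
for y in range(112,150,3): print(y,g[y,240:274].tolist())
```

```text
t 9.05 pos [0.5007 0.0308 0.2017] shift cm [-0.01  0.06  0.17] turn [-0.13 -0.02 -0.06] q [ -9.  22. 101.  -0.  57.  -7.] F [ 0.3 -0.7 -2.9] op 0.115
[-0.08697365  0.02011579 -0.01595301]
112 [172, 169, 170, 169, 171, 171, 171, 170, 169, 171, 171, 170, 171, 170, 170, 170, 170, 168, 170, 172, 174, 185, 184, 186, 186, 185, 187, 187, 184, 188, 184, 184, 185, 185]
115 [168, 168, 170, 168, 170, 169, 169, 169, 170, 167, 169, 169, 170, 169, 169, 168, 170, 170, 170, 170, 173, 184, 187, 185, 185, 185, 185, 185, 185, 184, 186, 184, 185, 184]
118 [168, 168, 168, 169, 167, 168, 167, 167, 168, 167, 168, 169, 169, 168, 167, 167, 168, 167, 172, 184, 182, 183, 183, 182, 182, 184, 183, 183, 183, 184, 184, 183, 184, 183]
121 [167, 167, 166, 164, 166, 167, 166, 168, 167, 167, 165, 167, 167, 165, 166, 168, 167, 168, 170, 182, 181, 181, 182, 182, 181, 181, 181, 182, 182, 179, 182, 182, 181, 182]
124 [89, 87, 92, 92, 79, 86, 84, 85, 82, 78, 78, 73, 82, 90, 87, 92, 92, 92, 90, 94, 88, 91, 88, 90, 89, 93, 90, 92, 96, 93, 109, 105, 103, 102]
127 [80, 84, 94, 93, 71, 69, 70, 72, 70, 69, 67, 60, 63, 88, 85, 87
[... 514 characters left out ...]
0, 171, 172, 171]
139 [80, 83, 87, 111, 139, 149, 170, 170, 169, 170, 169, 161, 108, 93, 91, 92, 90, 92, 103, 143, 169, 170, 169, 170, 171, 171, 169, 170, 171, 171, 171, 172, 171, 170]
142 [81, 79, 86, 112, 139, 148, 170, 169, 168, 171, 169, 160, 132, 150, 148, 149, 148, 149, 139, 136, 170, 169, 169, 171, 170, 170, 168, 169, 170, 169, 170, 169, 170, 170]
145 [82, 83, 87, 113, 138, 148, 169, 169, 170, 168, 164, 144, 149, 161, 162, 163, 162, 160, 152, 151, 169, 170, 169, 168, 171, 168, 170, 171, 170, 172, 171, 171, 170, 171]
148 [84, 84, 85, 110, 138, 148, 170, 168, 171, 169, 162, 143, 148, 162, 161, 161, 162, 163, 153, 151, 169, 171, 169, 169, 171, 170, 171, 168, 170, 170, 171, 170, 169, 169]
```

Emit:
send_rows --moves '[[[0, 0, 0, 0, 0, 0.5, -1], [0, 0, 0, 0, 0, 0.6, -1], [0, 0, 0, 0, 0, 0.7, -1], [0, 0, 0, 0, 0, 0.7, -1], [0, 0, 0, 0, 0, 0, -1]]]'

```text
time_s: 9.55
position: [0.5008, 0.0307, 0.1764]
tcp_rot: [[0.034, 0.999, -0.002], [0.999, -0.034, 0.0], [0.0, -0.002, -1.0]]
force: [0.4, -0.0, -3.3]
opening: 0.111
```

Emit:
send_rows --moves '[[[0, 0, 0, 0, 0, 0.7, -1], [0, 0, 0, 0, 0, 0.7, -1], [0, 0, 0, 0, 0, 0.7, -1], [0, 0, 0, 0, 0, 0.7, -1], [0, 0, 0, 0, 0, 0, -1]]]'

```text
time_s: 10.05
position: [0.5011, 0.0307, 0.1485]
tcp_rot: [[0.034, 0.999, -0.001], [0.999, -0.034, 0.0], [0.0, -0.001, -1.0]]
force: [-0.8, -0.0, -3.3]
opening: 0.111
```

Bottom edge is now at about 35 mm; about 23 mm to go. Going down gently, watching the force.

Emit:
send_rows --moves '[[[0, 0, 0, 0, 0, 0.6, -1], [0, 0, 0, 0, 0, 0.6, -1], [0, 0, 0, 0, 0, 0.5, -1], [0, 0, 0, 0, 0, 0.3, -1], [0, 0, 0, 0, 0, 0, -1]]]'

```text
time_s: 10.55
position: [0.5012, 0.0307, 0.129]
tcp_rot: [[0.034, 0.999, -0.001], [0.999, -0.034, 0.0], [0.0, -0.001, -1.0]]
force: [-2.1, -1.3, -3.6]
opening: 0.11
```

Emit:
send_rows --moves '[[[0, 0, 0, 0, 0, 0.15, -1], [0, 0, 0, 0, 0, 0.15, -1], [0, 0, 0, 0, 0, 0, -1], [0, 0, 0, 0, 0, 0, -1], [0, 0, 0, 0, 0, 0, -1]]]'

```text
time_s: 11.05
position: [0.5012, 0.0307, 0.1265]
tcp_rot: [[0.034, 0.999, -0.0], [0.999, -0.034, 0.0], [0.0, -0.0, -1.0]]
force: [-2.5, -0.1, -3.7]
opening: 0.113
```

Emit:
send_rows --moves '[[[0, 0, 0, 0, 0, 0.1, -1], [0, 0, 0, 0, 0, 0.1, -1], [0, 0, 0, 0, 0, 0, -1], [0, 0, 0, 0, 0, 0, -1], [0, 0, 0, 0, 0, 0, -1]]]'

```text
time_s: 11.55
position: [0.5013, 0.0308, 0.1255]
tcp_rot: [[0.034, 0.999, 0.0], [0.999, -0.034, 0.0], [0.0, 0.0, -1.0]]
force: [-3.5, 0.6, 5.1]
opening: 0.11
```

Seated: Fz has reversed at exactly the expected height (lower edge 12 mm). Releasing and rising.

Emit:
send_rows --moves '[[[0, 0, 0, 0, 0, 0, -0.7], [0, 0, 0, 0, 0, 0, -0.5], [0, 0, 0, 0, 0, 0, -0.2], [0, 0, 0, 0, 0, 0, -0.2], [0, 0, 0, 0, 0, 0, -0.2]]]'

```text
time_s: 12.05
position: [0.502, 0.0305, 0.1246]
tcp_rot: [[0.034, 0.999, 0.001], [0.999, -0.034, -0.0], [-0.0, 0.001, -1.0]]
force: [-0.3, 0.6, 0.1]
opening: 0.373
```

Emit:
send_rows --moves '[[[0, 0, 0, 0, 0, -1, -0.2], [0, 0, 0, 0, 0, -3, -0.2], [0, 0, 0, 0, 0, -4, -0.2], [0, 0, 0, 0, 0, -4, -0.2], [0, 0, 0, 0, 0, -4, 0]]]'

```text
time_s: 12.55
position: [0.5011, 0.0307, 0.2868]
tcp_rot: [[0.034, 0.999, 0.001], [0.999, -0.034, -0.0], [-0.0, 0.001, -1.0]]
force: [0.2, 0.2, 0.9]
opening: 0.431
```

Run:
```python
from h import *
im=capture('wrist');cv2.imwrite('pics/w5.png',im)
goto([.459,-.257,.28],-26)
T=capture('top');cv2.imwrite('pics/top2.png',T)
for t in ['rack','anode']:
  for c in('wrist','top'):
    print(t,c,[(round(d['p'],2),np.round(d['location'],3).tolist()) for d in spot_in(c,t)])
a=np.radians(-1.9);R=np.array([[np.cos(a),-np.sin(a),0],[np.sin(a),np.cos(a),0],[0,0,1]])
m=camera_model('wrist')
for C,col in(((.5765,.0255,0),(0,0,255)),):
  P=np.array([[-.08,.022,.162],[-.07,.022,.162],[-.07,-.022,.162],[-.08,-.022,.162]])@R.T+C
  cv2.polylines(im,[np.round(proj('wrist',P,m)*8).astype(int)],True,col,1,cv2.LINE_AA,3)
  P=np.array([[-.0775,.059,.107],[-.0725,.059,.107],[-.0725,-.059,.107],[-.0775,-.059,.107]])@R.T+C
  cv2.polylines(im,[np.round(proj('wrist',P,m)*8).astype(int)],True,(0,255,0),1,cv2.LINE_AA,3)
cv2.imwrite('pics/w5c.png',cv2.resize(im[80:300,190:400],None,fx=2.6,fy=2.6))
```

```text
t 12.6 pos [0.5053 0.0303 0.2936] shift cm [-28.86  -3.67   1.36] turn [ 0.83 -0.08 24.06] q [-9. 16. 94.  0. 69. -7.] F [ 1.2 -0.3  4.2] op 0.46
rack wrist [(0.95, [0.464, -0.244, 0.033])]
rack top [(0.74, [0.455, -0.258, 0.038])]
anode wrist [(0.89, [0.499, 0.035, 0.158]), (0.44, [0.538, -0.13, 0.032])]
anode top [(0.46, [0.549, -0.155, 0.062])]
```

View pics/w5c.png

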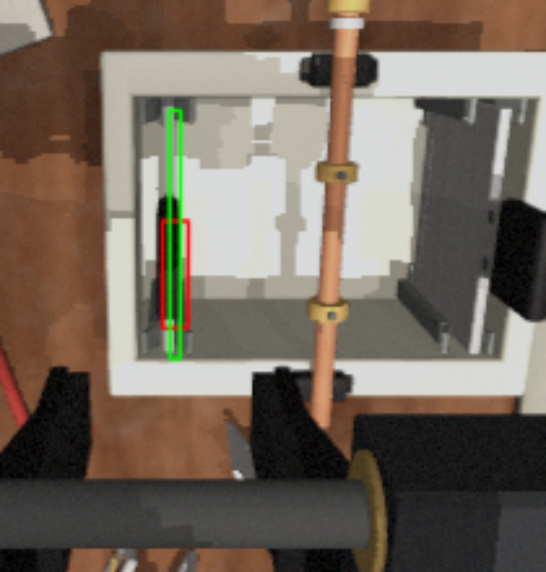

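Emit:
send_rows --moves '[[[0, 0, 0, -2, -0.3, 0, 0.3], [0, 0, 0, -4.5, -0.6, 0, 1], [0, 0, 0, -4.5, -0.6, 0, 1], [0, 0, 0, -4.5, -0.6, 0, 1], [0, 0, 0, -4.5, -0.6, 0, 1]]]'

```text
time_s: 13.35
position: [0.4661, -0.1693, 0.2827]
tcp_rot: [[0.034, 0.999, -0.003], [0.999, -0.034, 0.002], [0.002, -0.003, -1.0]]
force: [0.8, -0.9, 0.4]
opening: 0.867
```

Emit:
send_rows --moves '[[[0, 0, 0, -4.5, -0.6, 0, 1], [0, 0, 0, -4, -0.6, 0, 1], [0, 0, 8.5, 0, 0, 0, 1], [0, 0, 8.5, 0, 0, 0, 1], [0, 0, 7, 0, 0, 0, 1]]]'

```text
time_s: 13.85
position: [0.4515, -0.2528, 0.2824]
tcp_rot: [[0.444, 0.896, -0.004], [0.896, -0.444, 0.003], [0.001, -0.005, -1.0]]
force: [-0.2, 0.4, 0.3]
opening: 0.996
```

Emit:
send_rows --moves '[[[0, 0, 0, 0, 0, 0, 1], [0, 0, 0, 0, 0, 0, 1], [0, 0, 0, 0, 0, 0, 1], [0, 0, 0, 0, 0, 0, 1], [0, 0, 0, 0, 0, 0, 1]]]'

```text
time_s: 14.35
position: [0.4527, -0.2527, 0.2845]
tcp_rot: [[0.437, 0.899, -0.0], [0.899, -0.437, 0.0], [0.0, -0.0, -1.0]]
force: [-0.2, -0.3, 0.2]
opening: 1.001
```

Run:
```python
from h import *
im=capture('wrist');cv2.imwrite('pics/w6.png',im)
goto([.459,-.25,.28],-26)
k=regions_of('wrist','rack')[0]['mask'];ys,xs=np.nonzero(k);print(xs.min(),xs.max(),ys.min(),ys.max())
cv2.imwrite('pics/w6c.png',cv2.resize(im[:,130:400],None,fx=1.55,fy=1.55))
x0,y0=max(xs.min()-15,0),max(ys.min()-15,0);c=im[y0:ys.max()+15,x0:xs.max()+15]
print(x0,y0,c.shape);cv2.imwrite('pics/w6z.png',cv2.resize(c,None,fx=4.5,fy=4.5,interpolation=cv2.INTER_CUBIC)[:600,:800])
```

```text
t 14.4 pos [ 0.4527 -0.2527  0.2846] shift cm [0.52 0.45 0.46] turn [ 0.   -0.    0.08] q [-42.  18.  93.   0.  69. -16.] F [-0.1 -0.  -0.4] op 1.001
244 288 120 191
229 105 (101, 74, 3)
```

View pics/w6z.png

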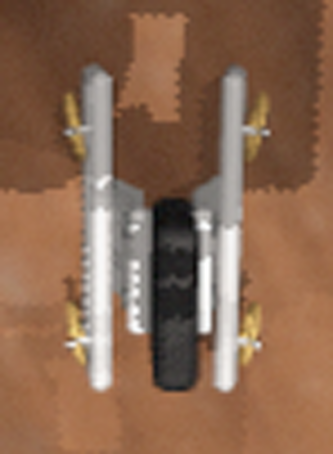

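The crop shows the rack: two frames at columns 99 and 230 and the black grip between them at (174,292), parallel to the image columns, so the jaws are aligned with it.

Run:
```python
from h import *
m=camera_model('wrist');f=lambda x,y:[229+x/4.5-.4,105+y/4.5-.4]
P=back('wrist',[f(150,200),f(198,200),f(150,388),f(198,388)],.128,m);print(np.round(P,4).tolist(),P.mean(0))
for z in (.06,.08):
    Q=back('wrist',[f(97,70),f(233,70),f(101,388),f(227,388)],z,m);print(z,Q.mean(0),np.linalg.norm(Q[0]-Q[1]),np.linalg.norm(Q[2]-Q[3]),np.linalg.norm(Q[0]-Q[2]))
d=Q[0]+Q[1]-Q[2]-Q[3];print(np.degrees(np.arctan2(d[1],d[0]))-90)
goto([*P.mean(0)[:2],.095],-26)
```

```text
[[0.4709, -0.23, 0.128], [0.4815, -0.2351, 0.128], [0.45, -0.2737, 0.128], [0.4611, -0.2791, 0.128]] [ 0.46589472 -0.25447843  0.128     ]
0.06 [ 0.46648577 -0.25268729  0.06      ] 0.03925546437888451 0.03914130581227918 0.0965445471690744
0.08 [ 0.46764343 -0.24876894  0.08      ] 0.037230988189921224 0.037122716989661325 0.09156556806360323
-25.551789099813107
t 14.45 pos [ 0.4527 -0.2528  0.2846] shift cm [ 0.42  1.26 18.96] turn [0.01 0.   0.08] q [-42.  18.  93.  -0.  69. -16.] F [ 0.3 -0.1  0.1] op 1.004
```

Emit:
send_rows --moves '[[[0, 0, 0, 0.4, 1.2, 1, 1], [0, 0, 0, 0, 0, 4, 1], [0, 0, 0, 0, 0, 3, 1], [0, 0, 0, 0, 0, 1, 1], [0, 0, 0, 0, 0, 0, 1]]]'

```text
time_s: 14.95
position: [0.4648, -0.2539, 0.1928]
tcp_rot: [[0.438, 0.899, -0.003], [0.899, -0.438, 0.003], [0.001, -0.004, -1.0]]
force: [-0.8, 1.2, 0.6]
opening: 1.002
```

Run:
```python
from h import *
im=capture('wrist');cv2.imwrite('pics/w7.png',im)
goto([.4659,-.2545,.093],-26)
g=cv2.cvtColor(im,cv2.COLOR_BGR2GRAY)
for y in range(130,240,10): print(y,g[y,225:290:1].tolist())
```

```text
t 15.0 pos [ 0.4657 -0.2546  0.1943] shift cm [ 0.02  0.02 10.13] turn [-0.03 -0.02  0.05] q [-41.  25.  97.   0.  58. -15.] F [ 0.3 -0.1  0.2] op 1.001
130 [111, 107, 106, 103, 105, 102, 105, 106, 103, 105, 106, 129, 154, 157, 157, 149, 122, 106, 107, 105, 111, 110, 111, 109, 113, 112, 113, 114, 117, 118, 124, 123, 125, 127, 125, 125, 123, 120, 114, 111, 132, 165, 169, 170, 175, 162, 119, 119, 118, 114, 121, 136, 155, 158, 162, 155, 125, 121, 122, 120, 119, 118, 118, 116, 114]
140 [112, 113, 113, 112, 112, 134, 183, 174, 144, 84, 100, 141, 188, 210, 223, 226, 217, 196, 145, 107, 108, 106, 106, 110, 108, 111, 111, 108, 110, 110, 113, 113, 114, 114, 116, 118, 118, 131, 164, 164, 164, 167, 169, 163, 153, 142, 99, 99, 103, 174, 248, 255, 255, 255, 255, 234, 118, 112, 109, 139, 161, 182, 154, 124, 120]
150 [120, 126, 124, 118, 105, 119, 121, 154, 194, 191, 187, 150, 182, 209, 221, 227, 219, 198, 152, 117, 110, 110, 108, 104, 104, 108, 107, 108, 110, 110, 108, 107, 106, 113, 112, 109, 112, 115, 117, 117, 120, 135, 166, 154, 104, 104, 99, 100, 111, 192, 253, 255, 255, 255, 255, 209, 143, 1
[... 1896 characters left out ...]
132, 171, 230, 231, 157, 156, 153, 154, 155, 157, 157]
220 [164, 166, 168, 168, 169, 163, 161, 161, 160, 161, 160, 159, 159, 158, 158, 159, 158, 159, 159, 156, 153, 152, 151, 152, 155, 159, 148, 96, 36, 41, 49, 78, 83, 91, 89, 91, 94, 91, 85, 74, 73, 128, 162, 162, 163, 161, 164, 162, 160, 156, 159, 155, 151, 150, 151, 148, 148, 143, 145, 147, 150, 153, 156, 154, 154]
230 [163, 162, 165, 164, 165, 164, 164, 166, 166, 165, 164, 162, 161, 160, 160, 159, 158, 159, 161, 169, 171, 173, 171, 169, 168, 166, 163, 163, 168, 168, 162, 149, 147, 145, 147, 149, 149, 158, 177, 177, 167, 166, 167, 174, 162, 166, 171, 160, 163, 169, 156, 157, 161, 165, 151, 153, 151, 150, 149, 150, 150, 151, 150, 150, 151]
```

Run:
```python
from h import *
m=camera_model('wrist');s=readout.read_state();R=np.array(s['tcp_rot'])
for uv,z in(([259,200],.128),([258.2,190],.06),([253.9,0],0)):
    p=back('wrist',[uv],z,m)[0];print(p,'tool frame cm',R.T@(p-s['position'])*100)
print(m['camera_matrix'], 'cam in tool',R.T@(m['pose'][:3,3]-s['position']), (R.T@m['pose'][:3,:3])[:,2])
k=cv2.imread('pics/w6.png',0)
for y in (160,170,180): print(k[y,250:290].tolist())
```

```text
[ 0.46830139 -0.25435324  0.128     ] tool frame cm [0.13764173 0.22620435 6.62528747]
[ 0.46248293 -0.26615196  0.06      ] tool frame cm [-1.17972295  0.22275556 13.42493327]
[ 0.54325894 -0.0897004   0.        ] tool frame cm [18.2193788  -0.23355404 19.43041628]
[[291.75415996   0.         255.23874389]
 [  0.         291.75415996 187.55286509]
 [  0.           0.           1.        ]] cam in tool [ 0.08423406 -0.00064368 -0.16320564] [ 0.29923455  0.00096198 -0.9541791 ]
[233, 248, 234, 194, 124, 132, 120, 122, 134, 148, 147, 143, 104, 22, 30, 37, 46, 65, 38, 43, 56, 64, 28, 115, 182, 174, 147, 158, 205, 231, 243, 216, 156, 118, 117, 120, 120, 127, 126, 127]
[236, 246, 231, 182, 123, 119, 108, 161, 224, 226, 147, 135, 75, 17, 30, 37, 35, 38, 37, 32, 36, 32, 56, 180, 247, 229, 112, 144, 208, 224, 236, 203, 98, 126, 123, 124, 124, 121, 120, 122]
[234, 244, 233, 195, 115, 114, 108, 112, 112, 114, 114, 115, 65, 25, 38, 43, 66, 70, 65, 70, 57, 53, 36, 54, 68, 71, 97, 161, 213, 236, 218, 200, 218, 211, 173, 168, 104, 125, 129, 125]
```

Emit:
send_rows --moves '[[[0, 0, 0, 0.1, 0.2, 2, 1], [0, 0, 0, 0, 0, 4, 1], [0, 0, 0, 0, 0, 3, 1], [0, 0, 0, 0, 0, 1.1, 1], [0, 0, 0, 0, 0, 0, 0.3]]]'

```text
time_s: 15.5
position: [0.4677, -0.2547, 0.0934]
tcp_rot: [[0.438, 0.899, -0.0], [0.899, -0.438, 0.0], [0.0, -0.0, -1.0]]
force: [-0.2, 1.0, -0.0]
opening: 0.966
```

Emit:
send_rows --moves '[[[0, 0, 0, 0, 0, 0, -0.2], [0, 0, 0, 0, 0, 0, -1], [0, 0, 0, 0, 0, 0, -1], [0, 0, 0, 0, 0, 0, -1], [0, 0, 0, 0, 0, 0, -1]]]'

```text
time_s: 16.0
position: [0.4677, -0.2546, 0.0941]
tcp_rot: [[0.438, 0.899, 0.001], [0.899, -0.438, -0.001], [-0.0, 0.001, -1.0]]
force: [0.5, 0.1, -0.0]
opening: 0.54
```

Emit:
send_rows --moves '[[[0, 0, 0, 0, 0, 0, -1], [0, 0, 0, 0, 0, 0, -1], [0, 0, 0, 0, 0, 0, -1], [0, 0, 0, 0, 0, 0, -1], [0, 0, 0, 0, 0, 0, -1]]]'

```text
time_s: 16.5
position: [0.4674, -0.2544, 0.0934]
tcp_rot: [[0.438, 0.899, -0.0], [0.899, -0.438, 0.0], [0.0, -0.0, -1.0]]
force: [0.4, -0.5, 0.2]
opening: 0.134
```

Emit:
send_rows --moves '[[[0, 0, 0, 0, 0, 0, -1], [0, 0, 0, 0, 0, 0, -1], [0, 0, 0, 0, 0, 0, -1], [0, 0, 0, 0, 0, 0, -1], [0, 0, 0, 0, 0, 0, -1]]]'

```text
time_s: 17.0
position: [0.4674, -0.2545, 0.0935]
tcp_rot: [[0.438, 0.899, -0.0], [0.899, -0.438, 0.0], [0.0, -0.0, -1.0]]
force: [1.1, -0.6, -0.9]
opening: 0.136
```

Emit:
send_rows --moves '[[[0, 0, 0, 0, 0, -1, -1], [0, 0, 0, 0, 0, -4, -1], [0, 0, 0, 0, 0, -4.9, -1], [0, 0, 0, 0, 0, -4.9, -1], [0, 0, 0, 0, 0, -3.5, -1]]]'

```text
time_s: 17.5
position: [0.4677, -0.2547, 0.2804]
tcp_rot: [[0.438, 0.899, 0.003], [0.899, -0.438, -0.002], [-0.001, 0.004, -1.0]]
force: [1.2, -0.8, -2.4]
opening: 0.131
```

Emit:
send_rows --moves '[[[0, 0, 0, 2, -0.2, 0, -1], [0, 0, 0, 4.5, -0.4, 0, -1], [0, 0, 0, 4.5, -0.4, 0, -1], [0, 0, 0, 4.5, -0.4, 0, -1], [0, 0, 0, 4.5, -0.4, 0, -1]]]'

```text
time_s: 18.0
position: [0.5384, -0.065, 0.277]
tcp_rot: [[0.438, 0.899, -0.001], [0.899, -0.438, 0.0], [-0.0, -0.001, -1.0]]
force: [0.4, -1.0, -2.8]
opening: 0.134
```

Emit:
send_rows --moves '[[[0, 0, 0, 4.5, -0.4, 0, -1], [0, 0, 0, 4, -0.4, 0, -1], [0, 0, 0, 1.5, 0, 0, -1], [0, 0, -8, 0, 0, 0, -1], [0, 0, -8, 0, 0, 0, -1]]]'

```text
time_s: 18.5
position: [0.5748, 0.0271, 0.2766]
tcp_rot: [[0.166, 0.986, -0.001], [0.986, -0.166, -0.001], [-0.001, -0.001, -1.0]]
force: [0.5, -0.9, -1.2]
opening: 0.136
```

Emit:
send_rows --moves '[[[0, 0, -8.1, 0, 0, 0, -1], [0, 0, 0, 0, 0, 0, -1], [0, 0, 0, 0, 0, 0, -1], [0, 0, 0, 0, 0, 0, -1], [0, 0, 0, 0, 0, 0, -1]]]'

```text
time_s: 19.0
position: [0.5753, 0.0264, 0.2766]
tcp_rot: [[0.034, 0.999, -0.0], [0.999, -0.034, -0.0], [-0.0, -0.0, -1.0]]
force: [-0.1, 0.6, -2.8]
opening: 0.133
```

Run:
```python
from h import *
im=capture('wrist');cv2.imwrite('pics/w8.png',im)
goto([.5755,.026,.24],-1.9)
c=im[:,100:420];cv2.imwrite('pics/w8c.png',cv2.resize(c,None,fx=1.56,fy=1.56,interpolation=cv2.INTER_CUBIC))
```

```text
t 19.05 pos [0.5753 0.0265 0.2766] shift cm [-0.05  0.02  3.66] turn [-0.    0.   -0.03] q [-8. 23. 86. -0. 71. -7.] F [-0.2 -0.3 -2.1] op 0.135
```

View pics/w8c.png

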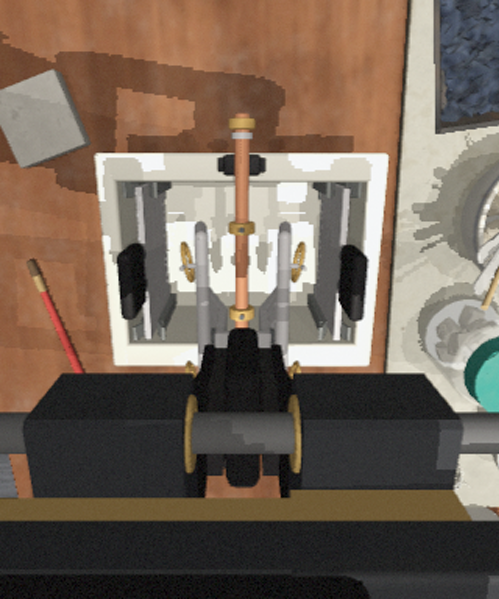

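The picture shows the loose anode standing in its guides (grip at (133,282)), mirror-symmetric to the fixed one (352,282). The rack frames (201 and 285) are astride the bar (241), and the collars are at (240,229) and (241,313). Refining the bar offset numerically.

Run:
```python
from h import *
m=camera_model('wrist');s=readout.read_state();R=np.array(s['tcp_rot'])
tf=lambda p:np.round(R.T@(p-s['position'])*1000,1)
im=cv2.imread('pics/w8.png').astype(int);g=im.mean(2)
rb=im[...,2]-im[...,0]
for y in (96,125,130,155,165,175,185,195): 
    xs=np.nonzero(rb[y,235:275]>55)[0]+235;print(y,xs.min() if len(xs) else 0,xs.max() if len(xs) else 0, 'bar tool mm',tf(back('wrist',[[(xs.min()+xs.max())/2,y]],.116,m)[0]) if len(xs) else'')
for y in(160,175,190): print(y,g[y,222:292].astype(int).tolist())
for y in(146.8,200.6): print('collar',tf(back('wrist',[[254,y]],.1245,m)[0]))
```

```text
96 235 272 bar tool mm [ 84.5  -2.  160.6]
125 251 258 bar tool mm [ 54.4  -1.  160.6]
130 251 258 bar tool mm [ 49.   -1.  160.6]
155 251 258 bar tool mm [ 21.3  -1.  160.6]
165 251 258 bar tool mm [  9.8  -1.1 160.6]
175 251 257 bar tool mm [ -2.   -1.6 160.6]
185 251 258 bar tool mm [-14.   -1.1 160.6]
195 250 259 bar tool mm [-26.2  -1.1 160.6]
160 [222, 243, 228, 152, 169, 178, 185, 185, 179, 168, 154, 141, 161, 160, 163, 163, 162, 160, 162, 194, 243, 242, 243, 243, 243, 243, 243, 237, 199, 103, 114, 109, 114, 111, 107, 106, 108, 186, 243, 244, 244, 230, 163, 162, 162, 163, 160, 161, 160, 171, 194, 194, 213, 245, 246, 231, 139, 159, 173, 180, 186, 185, 178, 162, 192, 243, 237, 200, 107, 127]
175 [106, 117, 113, 144, 150, 161, 169, 173, 171, 161, 151, 171, 224, 242, 243, 242, 240, 241, 243, 242, 243, 243, 244, 243, 243, 243, 243, 243, 227, 91, 99, 108, 111, 113, 104, 103, 131, 205, 243, 243, 242, 243, 243, 243, 242, 242, 230, 196, 243, 244, 246, 246, 246, 247, 236, 178, 136, 151, 160, 169, 174, 172, 161, 149, 140, 112, 121, 111, 120, 130]
190 [160, 161, 161, 152, 125, 136, 140, 145, 142, 140, 130, 115, 103, 112, 109, 107, 104, 115, 148, 158, 161, 160, 162, 161, 161, 163, 160, 161, 152, 130, 154, 169, 175, 177, 164, 150, 133, 133, 162, 161, 160, 160, 160, 161, 161, 162, 160, 159, 155, 137, 106, 106, 104, 108, 106, 111, 127, 134, 141, 144, 142, 140, 130, 150, 192, 193, 191, 184, 159, 161]
collar [ 31.9  -1.5 152.1]
collar [-30.1  -1.7 152.1]
```

Emit:
send_rows --moves '[[[0, 0, 0, 0.1, -0.04, 1.5, -1], [0, 0, 0, 0, 0, 2.5, -1], [0, 0, 0, 0, 0, 2.5, -1], [0, 0, 0, 0, 0, 1.5, -1], [0, 0, 0, 0, 0, 0, -1]]]'

```text
time_s: 19.55
position: [0.5731, 0.0278, 0.1942]
tcp_rot: [[0.033, 0.999, -0.006], [0.999, -0.033, 0.001], [0.001, -0.006, -1.0]]
force: [-0.3, -0.1, -3.2]
opening: 0.134
```

Emit:
send_rows --moves '[[[0, 0, 0, 0, 0, 0.7, -1], [0, 0, 0, 0, 0, 0.7, -1], [0, 0, 0, 0, 0, 0.7, -1], [0, 0, 0, 0, 0, 0.5, -1], [0, 0, 0, 0, 0, 0, -1]]]'

```text
time_s: 20.05
position: [0.5745, 0.0277, 0.1698]
tcp_rot: [[0.033, 0.999, -0.002], [0.999, -0.033, 0.0], [0.0, -0.002, -1.0]]
force: [-0.3, -0.7, -2.9]
opening: 0.131
```

Run:
```python
from h import *
im=capture('wrist');cv2.imwrite('pics/w9.png',im)
goto([.5749,.0275,.1335],-1.9)
m=camera_model('wrist');g=im.mean(2)
for y in (120,130,140,150,160,170): print(y,g[y,220:292].astype(int).tolist())
```

```text
t 20.1 pos [0.5748 0.0277 0.1703] shift cm [-0.02  0.01  3.68] turn [-0.04 -0.    0.04] q [-8. 30. 92. -0. 58. -7.] F [ 0.4  0.4 -2.7] op 0.132
120 [167, 170, 168, 167, 168, 168, 170, 168, 167, 169, 167, 168, 169, 169, 167, 170, 169, 174, 170, 99, 27, 25, 26, 19, 29, 22, 25, 21, 21, 62, 94, 106, 114, 120, 127, 134, 131, 126, 121, 113, 92, 99, 82, 33, 25, 26, 28, 30, 27, 29, 29, 21, 78, 148, 172, 174, 183, 184, 185, 186, 183, 185, 186, 183, 186, 184, 186, 183, 184, 185, 183, 184]
130 [172, 172, 171, 169, 172, 171, 172, 172, 173, 173, 172, 173, 166, 141, 143, 142, 142, 142, 142, 142, 141, 151, 172, 174, 173, 174, 173, 174, 164, 117, 94, 105, 117, 119, 129, 132, 133, 123, 122, 114, 95, 98, 126, 173, 174, 172, 179, 189, 189, 189, 188, 189, 188, 189, 189, 190, 189, 185, 174, 175, 173, 174, 174, 175, 175, 173, 179, 201, 223, 224, 224, 223]
140 [163, 144, 144, 152, 171, 171, 170, 173, 171, 170, 170, 171, 165, 141, 142, 143, 140, 142, 141, 140, 140, 151, 172, 172, 173, 172, 172, 173, 163, 115, 93, 106, 113, 121, 127, 132, 131, 125, 121, 116, 110, 97, 106, 144, 142, 149, 169, 187, 188, 189, 1
[... 495 characters left out ...]
, 135, 120, 134, 143, 149, 154, 158, 146, 131, 121, 137, 140, 140, 142, 139, 139, 142, 140, 142, 139, 140, 150, 171, 171, 160, 114, 93, 104, 115, 122, 128, 131, 130, 124, 119, 115, 107, 99, 107, 142, 141, 139, 157, 187, 185, 187, 184, 187, 186, 183, 172, 171, 172, 159, 121, 141, 150, 161, 163, 163, 155, 141, 142, 171, 166, 137, 90, 94]
170 [148, 159, 160, 160, 158, 143, 132, 146, 162, 166, 162, 148, 135, 118, 126, 141, 140, 140, 139, 141, 137, 140, 138, 113, 86, 102, 109, 113, 115, 119, 124, 126, 129, 134, 134, 133, 138, 133, 132, 129, 127, 126, 123, 116, 108, 106, 101, 94, 120, 140, 139, 139, 140, 139, 138, 139, 137, 125, 128, 143, 154, 163, 166, 164, 152, 146, 159, 167, 166, 166, 159, 134]
```

Bar centre is at column 255.5 and the rack midline at 255.4, so they are aligned. Lowering.

Emit:
send_rows --moves '[[[0, 0, 0, 0, 0, 0.7, -1], [0, 0, 0, 0, 0, 0.7, -1], [0, 0, 0, 0, 0, 0.7, -1], [0, 0, 0, 0, 0, 0.5, -1], [0, 0, 0, 0, 0, 0, -1]]]'

```text
time_s: 20.6
position: [0.5743, 0.0277, 0.1434]
tcp_rot: [[0.033, 0.999, -0.002], [0.999, -0.033, 0.0], [0.0, -0.002, -1.0]]
force: [0.1, -0.0, -2.9]
opening: 0.132
```

Emit:
send_rows --moves '[[[0, 0, 0, 0, 0, 0.4, -1], [0, 0, 0, 0, 0, 0.3, -1], [0, 0, 0, 0, 0, 0.15, -1], [0, 0, 0, 0, 0, 0.1, -1], [0, 0, 0, 0, 0, 0, -1]]]'

```text
time_s: 21.1
position: [0.575, 0.0276, 0.135]
tcp_rot: [[0.032, 0.999, -0.0], [0.999, -0.032, 0.0], [0.0, -0.0, -1.0]]
force: [0.8, -0.1, -2.9]
opening: 0.135
```

Emit:
send_rows --moves '[[[0, 0, 0, 0, 0, 0.1, -1], [0, 0, 0, 0, 0, 0.1, -1], [0, 0, 0, 0, 0, 0, -1], [0, 0, 0, 0, 0, 0, -1], [0, 0, 0, 0, 0, 0, -1]]]'

```text
time_s: 21.6
position: [0.5752, 0.0276, 0.1334]
tcp_rot: [[0.032, 0.999, 0.001], [0.999, -0.032, -0.0], [-0.0, 0.001, -1.0]]
force: [-0.5, 1.2, 1.3]
opening: 0.135
```

Seated at the expected height, with Fz reversed. Releasing and rising.

Emit:
send_rows --moves '[[[0, 0, 0, 0, 0, 0, -0.7], [0, 0, 0, 0, 0, 0, -0.5], [0, 0, 0, 0, 0, 0, -0.3], [0, 0, 0, 0, 0, 0, -0.3], [0, 0, 0, 0, 0, 0, -0.3]]]'

```text
time_s: 22.1
position: [0.5751, 0.0276, 0.133]
tcp_rot: [[0.033, 0.999, 0.0], [0.999, -0.033, -0.0], [-0.0, 0.0, -1.0]]
force: [0.2, 0.2, -0.2]
opening: 0.339
```

Emit:
send_rows --moves '[[[0, 0, 0, 0, 0, -0.5, -0.3], [0, 0, 0, 0, 0, -1.5, -0.3], [0, 0, 0, 0, 0, -2.5, -0.3], [0, 0, 0, 0, 0, -3.5, -0.3], [0, 0, 0, 0, 0, -3.5, -0.3]]]'

```text
time_s: 22.6
position: [0.5746, 0.0277, 0.2492]
tcp_rot: [[0.032, 0.999, -0.001], [0.999, -0.032, 0.0], [0.0, -0.001, -1.0]]
force: [0.0, -0.1, 0.1]
opening: 0.349
```

Emit:
send_rows --moves '[[[0, 0, 0, 0, 0, -2, -0.3], [0, 0, 0, -3, 0, 0, -0.3], [0, 0, 0, -4, 0, 0, -0.3], [0, 0, 0, -3, 0, 0, -0.3], [0, 0, 0, 0, 0, 0, -0.3]]]'

```text
time_s: 23.1
position: [0.572, -0.0759, 0.2685]
tcp_rot: [[0.037, 0.999, 0.001], [0.999, -0.037, -0.002], [-0.002, 0.001, -1.0]]
force: [-0.0, 1.0, 0.1]
opening: 0.351
```

Emit:
send_rows --moves '[[[0, 0, 0, 0, 0, 0, -0.3], [0, 0, 0, 0, 0, 0, -0.3], [0, 0, 0, 0, 0, 0, -0.3], [0, 0, 0, 0, 0, 0, -0.3], [0, 0, 0, 0, 0, 0, -0.3]]]'

```text
time_s: 23.6
position: [0.5718, -0.0715, 0.2681]
tcp_rot: [[0.031, 1.0, -0.0], [1.0, -0.031, 0.0], [0.0, -0.0, -1.0]]
force: [-1.0, 1.0, 0.2]
opening: 0.35
```

Run:
```python
from h import *
im=capture('wrist');m=camera_model('wrist');goto([.575,.0276,.3],-1.9)
sd=capture('side')
a=np.radians(-1.9);R=np.array([[np.cos(a),-np.sin(a),0],[np.sin(a),np.cos(a),0],[0,0,1]])
def box(x,y,w,l,z):return np.array([[x-w,y+l,z],[x+w,y+l,z],[x+w,y-l,z],[x-w,y-l,z]])@R.T+[.5755,.0265,0]
for P in(box(-.075,0,.005,.022,.162),box(0,0,.006,.022,.168),box(.075,0,.005,.022,.162)):
    cv2.polylines(im,[np.round(proj('wrist',P,m)*8).astype(int)],True,(0,0,255),1,cv2.LINE_AA,3)
A=cv2.resize(im[60:330,110:400],(400,372));B=cv2.resize(sd[150:300,200:330],(400,372*400//400+90),interpolation=cv2.INTER_CUBIC)
C=np.zeros((470,800,3),np.uint8);C[:372,:400]=A;C[:462,400:]=B;cv2.imwrite('pics/fin.png',C)
```

```text
t 23.65 pos [ 0.5718 -0.0717  0.268 ] shift cm [ 9.93  0.01 -3.2 ] turn [-0.01 -0.    0.09] q [-18.  24.  86.   0.  70. -16.] F [ 0.3  0.1 -0.5] op 0.354
```

View pics/fin.png

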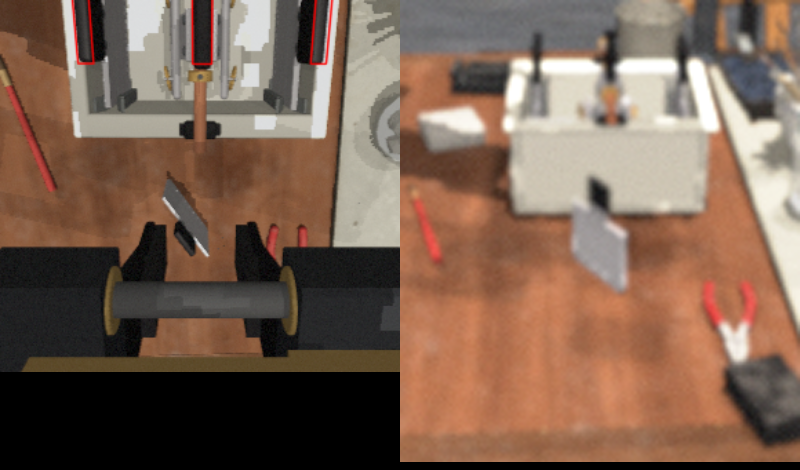

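The final picture shows both anode grips at equal height in the side view ((538,45) and (683,45)), and the rack hanging level between them on the bar. In the wrist view the rack and loose anode grips lie on their model outlines. The bystanders in view (pliers, charcoal block, beaker) are where they were, and the gripper is clear. Handing in.

```bash
python3 -c "
from rig import bot;print(bot.hand_in())"
```

```text
the job is handed in; nothing more can be done
None
```

The job was handed in at about 24 s on the robot's clock. The larger anode went first into the vacant guides on the robot's side. The rack was then hung astride the copper bar between the two collars. Both were lowered until they seated, then released.

- **Anode seating:** the downward force reversed at TCP height 125.5 mm, which puts the lower edge at 12 mm, as specified. There was a sideways force of 2–3.5 N in the slot during the last few millimetres, so it rubbed lightly.
- **Rack seating:** the force reversed at TCP height 133.4 mm; 133.5 mm was expected. Just before lowering, the rack midline and the bar agreed to 0.1 pixel.
- **Final pictures:** the two anode grips stand at the same height, the rack hangs level, the gripper is clear, and the beaker, pliers and charcoal block look undisturbed by eye.
- **Disagreements:** my first top-camera estimates were about 6–7 mm off the wrist camera in y, because the image masks took in neighbouring surfaces. I used the wrist camera values. An overlay taken just after releasing the anode was invalid because the arm was still moving; the later pictures replaced it.

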